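# Change over the pouch trays

## Robot

A 6-joint arm with a two-finger parallel gripper is mounted at the origin on a cart in front of the work surface, level with it; the furniture and walls round the work are solid. World frame = base frame: x ahead of the robot, y to its left, z up, the work surface at z = 0. Lengths are in mm, angles in rad, forces in N, time in s.
With the tool pointing down it reaches from about 225 to 725 mm from the base axis. Payload 3.1 kg.
Tool frame: the origin (TCP) lies midway between the tips of the shut fingers; the grasp point (between the pads) lies r.grasp_offset behind it (r.grasp_offset is the distance from the TCP to the grasp point, in mm); z points along the fingers, y is the direction in which the jaws open and shut (so a half turn about z gives the same grasp; the last joint's range is limited). The gripper opens to 85 mm and grips with 20 to 120 N. Pads are 22 mm wide; open, the fingers measure 114 mm over their backs; the gripper's body (76 mm by 85 mm) begins 54 mm behind the grasp point. The pads swing forward as they close: fully open they stand 13 mm farther back than shut.
Start: joints at [-1.473, 0.048, 0.099, 1.622, 0, 1.443], TCP at [117.525, -511.669, 231.312] pointing down, gripper open.
Joint ranges: [-2.91, 2.91], [-0.99, 1.94], [-1.21, 1.42], [-2.12, 2.29], [-1.49, 1.47], [-3.14, 3.14]. Speed limits (rad/s): [2.79, 2.79, 3.14, 3.14, 3.14, 3.14].

## Interface

Orientations are given as [roll, pitch, yaw] about the fixed x, y, z axes, in that order (R = Rz(yaw) Ry(pitch) Rx(roll)).
In Python, from cell import r gives the robot as it stands.
- The arm moves only by the shell command python3 -m inch 'ROWS'. ROWS is text: rows parted by semicolons, each of 7 numbers parted by spaces: the finger opening in mm, from 0 to 85.4, then the shift along the tool's x, y, z normalised to -1 to 1, where 1 is 0.25 m, then the turn, a rotation vector about the tool's x, y, z normalised to -1 to 1, where 1 is 90 degrees. In form: hand dx dy dz ax ay az; .... A call has 1 to 12 rows; each row is the pose to reach, as a shift and turn from the pose commanded when the call began, along the tool's axes at that moment; what a row does not reach only later rows make up. A row lasts 1/12 s, in which the tool goes at most 41.7 mm and 7.16 degrees, less where a joint would pass 70% of its speed; a pose out of reach is approached as far as the arm can. A call with a number of a shift or a turn outside -1 to 1 is refused whole. A call with a gripper value outside its range is refused whole. The fingers move at their own pace and stop on an object; the grip force is fixed at half the most. Time passes only in rows, so rows that repeat a pose let the fingers close. It gives the time, the measured TCP pose, the force and the opening at its end, in the units of the state.
- r.read_state(): the state, without advancing time (a new reading comes with each control period).
- r.camera(name): name is "side" or "top" or "wrist"; returns the picture (420x560x3 uint8, blue, green, red); there is no depth.
- r.camera_info(name): a dict with "fx", "fy", "cx", "cy" (pixels), "position" and "rotation" of the camera in the world. Camera axes: x right, y up, looking along -z (the intrinsics and any distortion apply to the point x, -y, -z); pixel columns grow to the right and rows downward; lengths in mm; the calibration is good to about 2 mm. The wrist camera is an equidistant fisheye: a pixel r from the principal point sees the ray r / f radians off the axis. A picture is of the moment at which its call begins: read the wrist's pose just before it. camera_info takes no time and is no camera call; for the wrist camera it gives the pose at the moment of the call.
- r.finish_job(): hands the job in, once; it reports no verdict.
The state is a dict: "time_s": time; "joint_pos": joint angles; "joint_velocities": joint speeds; "joint_torque": joint torques, N m; "eef_pos": TCP position; "eef_rot": TCP orientation; "wrist_force": force on the tool from outside, world axes, zero at the start; "wrist_torque": the same for the moment, N m; "gripper_width": opening from 0.0 (shut) to 1.0 (fully open).
Only numpy, scipy, OpenCV 4.12 (cv2) and the standard library are available. Lean on these libraries where they do the work, as an engineer would, in place of code of your own. Each camera call takes 0.05 s, during which the arm holds its last target.

## Task

Change over the two slide-out trays on the packing table: push the empty tray fully home into its rack, and hook a fingertip behind the upright lip of the tray that holds the foil pouch and draw it all the way out to its stop. Use the fingertips only: pinch and lift nothing, let the pouch lie in its tray, and leave the pouch, carton and counter on the table where they are.

Things in the scene. Friction and masses are not known exactly. Their poses are not given: they have to be found in the camera images.
- loaded_rack: fixed bench-top tray rack, 345 x 150 x 48 mm; origin on its underside, x toward its closed rear, z up. Base and rails reach x = -205 mm (front); a grey cover with open, barred top, 48 mm high, spans x = -20 to +135 mm. Black end stops, 21 mm high, at x = -199, y = +-69 mm. Its tray holds a foil pouch.
- loaded_tray (a joint): slide of the loaded tray along its rack, m: 0 fully home (in), 0.110 at its front stop (fully out); grows as the tray moves toward the rack's -x. No spring, about 2 N friction, stays where left. Starts in, within 30 mm of home. Behind the lip is an open bay, 60 mm long in x and 116 mm wide (side walls 21 mm above the table), up to a divider 35 mm above the table; the load bay, 118 mm long, lies behind that.
- loaded_lip (a point): loaded tray: middle of the lip's top edge, 47 mm above the table; axes as the rack's. The upright lip crosses the tray's front: 8 mm thick in x (4 mm each side of this point, rolled top edge about 0.5 mm more to the rear), 120 mm wide, down to the tray floor, whose top is 13 mm above the table.
- empty_rack: fixed bench-top tray rack, 345 x 150 x 48 mm; origin on its underside, x toward its closed rear, z up. Base and rails reach x = -205 mm (front); a grey cover with open, barred top, 48 mm high, spans x = -20 to +135 mm. Black end stops, 21 mm high, at x = -199, y = +-69 mm. Its tray is empty. Left and right racks may be swapped.
- empty_tray (a joint): slide of the empty tray along its rack, m: 0 fully home (in), 0.110 at its front stop (fully out); grows as the tray moves toward the rack's -x. No spring, about 2 N friction, stays where left. Starts drawn out, 70 to 110 mm. Behind the lip is an open bay, 60 mm long in x and 116 mm wide (side walls 21 mm above the table), up to a divider 35 mm above the table; the load bay, 118 mm long, lies behind that.
- empty_lip (a point): empty tray: middle of the lip's top edge, 47 mm above the table; axes as the rack's. The upright lip crosses the tray's front: 8 mm thick in x (4 mm each side of this point, rolled top edge about 0.5 mm more to the rear), 120 mm wide, down to the tray floor, whose top is 13 mm above the table.
- tray_pouch: light grey foil pouch, 100 x 62 x 25 mm, lying loose in the loaded tray's load bay, its long side across the tray; origin under its centre, z up.
- table_pouch: bystander: a like foil pouch, 100 x 62 x 25 mm, lying on the bare table at the right; origin under its centre.
- carton: bystander: black carton, 78 x 117 x 58 mm, on the table at the left; origin under its centre.
- counter: bystander: small round hand tally counter, 80 x 49 x 25 mm, on the table at the left; origin under its centre.
Things that resemble listed ones, but are neither listed nor needed, are in the scene too. What is shaped like the tray_pouch but blue or green is not meant.

How it is judged (in metres and radians):
At the end, for the whole second after the job is handed in: The loaded tray is drawn out to its stop (within 6 mm) with the pouch still lying in its load bay, the empty tray is home (within 6 mm), and the pouch, carton and counter on the table have moved by less than 20 mm (value of joint loaded_tray above 0.104 m and value of joint empty_tray below 0.006 m and height (world z) of tray_pouch below 0.03 m and x of tray_pouch in the frame of loaded_lip between 0.075 and 0.18 m and linear speed of tray_pouch below 0.02 m/s and distance of each of table_pouch, carton, counter from where it was at the start of the episode below 0.02 m); the robot touches nothing.
It fails at once if a tray's lip is pinched between the fingers instead of being hooked or pushed (c0 is the lip's rear skin, c2 its front skin) ((contact force between the fingers and loaded_tray_c2 above 2.5 N and contact force between the fingers and loaded_tray_c0 above 2.5 N) or (contact force between the fingers and empty_tray_c2 above 2.5 N and contact force between the fingers and empty_tray_c0 above 2.5 N)).
It fails at once if the pouch in the tray is lifted (height (world z) of tray_pouch above 0.035 m).
It fails at once if the pouch, carton or counter standing on the table is moved by more than 20 mm or lifted (distance of any of table_pouch, carton, counter from where it was at the start of the episode above 0.02 m).
It also fails if it takes over 51 s, if anything falls off the work surface, if the arm or the gripper's body presses on something with over 40 N, if the wrist force passes 120 N, or if a joint passes its speed limit or range.

## Working session

There is one attempt and no reset: what is moved stays moved. The work goes in short steps, Python scripts to look and compute and a shell command to move; the robot and the scene stay as the last step left them, time stands still between calls to the robot, and variables do not carry over. Pictures are saved under pics/ and viewed, and the job is handed in when it is done.

```bash
ls; mkdir -p pics; python3 - <<'E'
from cell import r
import cv2
print(r.read_state()); print(r.grasp_offset)
for n in("top","side","wrist"):
    i=r.camera_info(n); print(n,i)
    cv2.imwrite(f"pics/{n}0.png",r.camera(n))
E
```

```text
pics
{'time_s': 0.0, 'joint_pos': array([-1.47280971e+00,  4.87833083e-02,  9.75840853e-02,  1.62197639e+00,
        4.47354223e-05,  1.44300997e+00]), 'joint_velocities': array([-0.00047331,  0.0008536 , -0.0007842 , -0.00018605,  0.00229443,
        0.00096355]), 'joint_torque': array([ 3.54670738e-04, -3.38783526e+01,  3.20015216e+01,  2.01277889e-02,
       -5.67755660e-05,  2.94404394e-07]), 'eef_pos': array([ 117.47548765, -511.069451  ,  230.09331393]), 'eef_rot': array([-3.13923847e+00, -3.47583674e-04,  2.25772516e-01]), 'wrist_force': array([-0.22089308,  0.64954849,  0.14050974]), 'wrist_torque': array([-0.07034123, -0.00668648, -0.00443809]), 'gripper_width': 0.9978970748713076}
18.700000000000003
top {'fx': 526.4165944668584, 'fy': 526.4165944668584, 'cx': 284.17170615083126, 'cy': 217.2690416869501, 'position': array([ 356.09703919,   17.23347505, 1883.23930141]), 'rotation': array([ 0.12166086,  0.00234674, -1.58769663])}
side {'fx': 423.68824104405417, 'fy': 423.68824104405417, 'cx': 273.2585085650099, 'cy': 211.8059286015558, 'position': array([ 78.58364992, 899.01794524, 778.9933416 ]), 'rotation': array([ 9.61659260e-01, -7.79898641e-04, -2.66213958e+00])}
wrist {'fx': 325.19226210127806, 'fy': 325.19226210127806, 'cx': 279.1880671387189, 'cy': 210.5830736826626, 'position': array([ 195.76993954, -492.31533565,  373.52300126]), 'rotation': array([-0.3165509 ,  0.00162848, -1.34499916])}
```

View pics/top0.png

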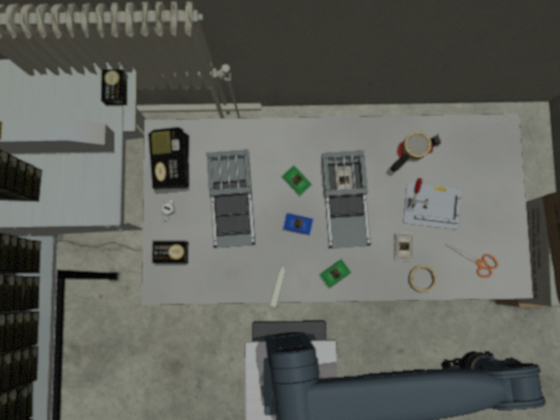

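View pics/side0.png

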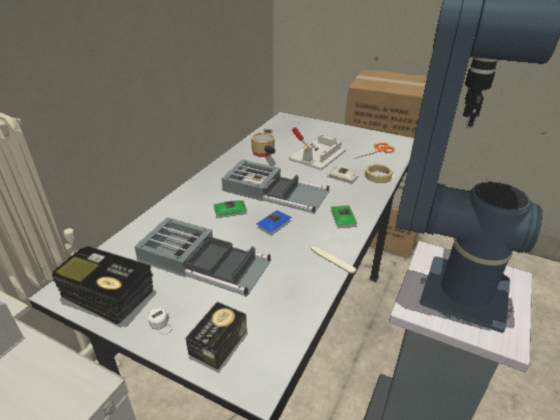

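View pics/wrist0.png

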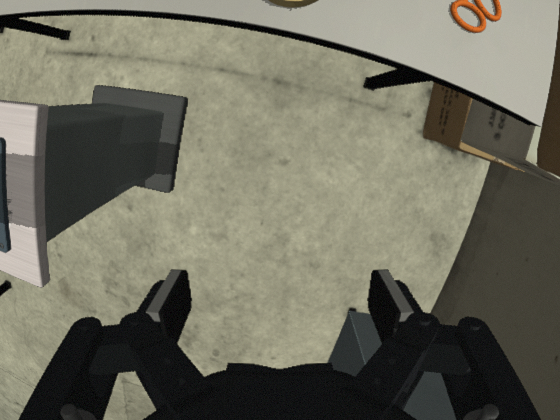

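```bash
python3 - <<'E'
import cv2
a=cv2.imread("pics/top0.png")
c=a[140:260,195:385]; cv2.imwrite("pics/top0z.png",cv2.convertScaleAbs(cv2.resize(c,None,fx=4.2,fy=4.2,interpolation=cv2.INTER_CUBIC),alpha=1.5,beta=20))
a=cv2.imread("pics/side0.png")
c=a[155:300,130:335]; cv2.imwrite("pics/side0z.png",cv2.convertScaleAbs(cv2.resize(c,None,fx=3.9,fy=3.9,interpolation=cv2.INTER_CUBIC),alpha=1.4,beta=10))
E
```

```text
(no output)
```

View pics/top0z.png

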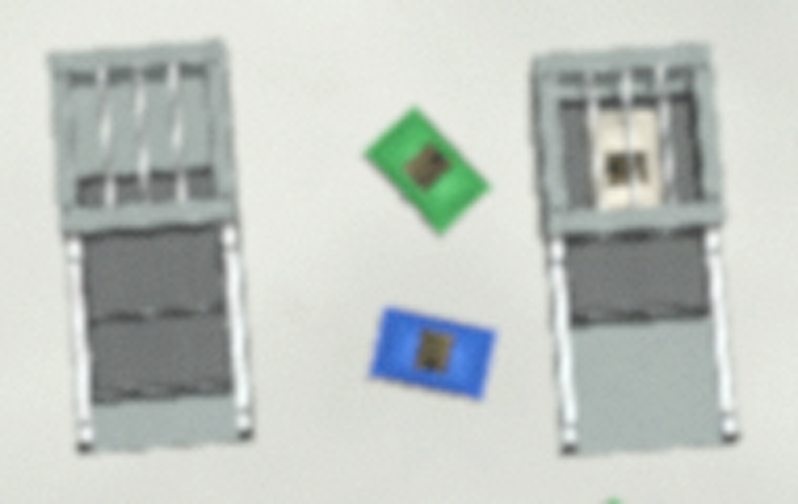

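View pics/side0z.png

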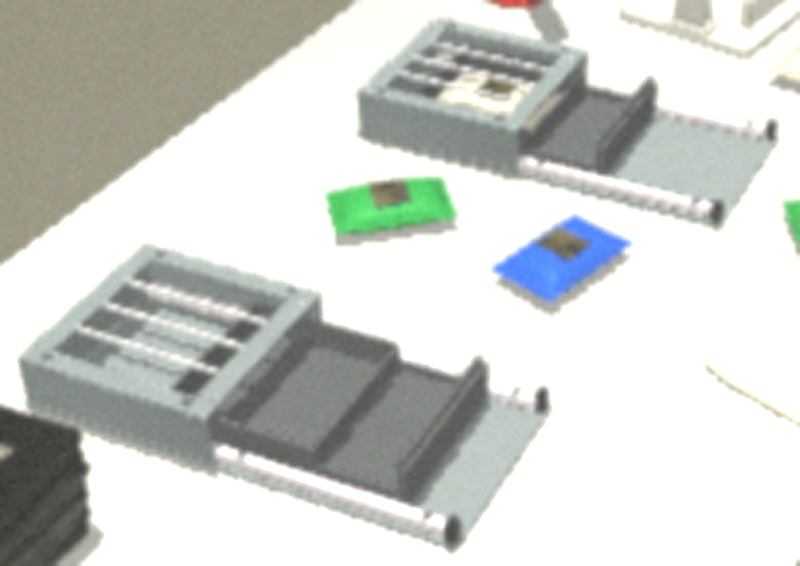

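```bash
cat > h.py <<'E'
import numpy as np, cv2
from scipy.spatial.transform import Rotation as R
def rot(rpy): return R.from_euler('xyz',rpy).as_matrix()
def ray(info,uv):
    u,v=uv; x=(u-info['cx'])/info['fx']; y=(v-info['cy'])/info['fy']
    if info.get('fish'):
        rr=np.hypot(x,y); k=np.sin(rr)/rr if rr>1e-9 else 1; d=np.array([x*k,-y*k,-np.cos(rr)])
    else: d=np.array([x,-y,-1.])
    return np.array(info['position']),rot(info['rotation'])@d
def onz(info,uv,z):
    p,d=ray(info,uv); return p+d*(z-p[2])/d[2]
def proj(info,P):
    q=rot(info['rotation']).T@(np.array(P,float)-info['position']); q=np.array([q[0],-q[1],-q[2]])
    if info.get('fish'):
        rho=np.hypot(q[0],q[1]); t=np.arctan2(rho,q[2]); n=q[:2]/rho*t
    else: n=q[:2]/q[2]
    return np.array([info['cx']+info['fx']*n[0],info['cy']+info['fy']*n[1]])
def rackpt(o,yaw,p):
    c,s=np.cos(yaw),np.sin(yaw); return np.array([o[0]+c*p[0]-s*p[1],o[1]+s*p[0]+c*p[1],p[2]])
E
python3 - <<'E'
from cell import r
from h import *
t=r.camera_info("top"); s=r.camera_info("side")
Z=lambda x,y:(195+(x+.5)/4.2-.5,140+(y+.5)/4.2-.5)
S=lambda x,y:(130+(x+.5)/3.9-.5,155+(y+.5)/3.9-.5)
def fit(pix):
    # (info,uv,rackpoint)
    from scipy.optimize import least_squares
    f=lambda v:np.concatenate([proj(i,rackpt(v[:2],v[2],p))-uv for i,uv,p in pix])
    q=least_squares(f,[450,0,0]); return q.x,f(q.x)
L=[(t,Z(85,446),(-199,69,21)),(t,Z(246,436),(-199,-69,21)),(t,Z(48,52),(135,75,48)),(t,Z(222,40),(135,-75,48))]
Rr=[(t,Z(569,448),(-199,69,21)),(t,Z(731,438),(-199,-69,21)),(t,Z(531,57),(135,75,48)),(t,Z(712,43),(135,-75,48))]
for n,k in(("emptyL",L),("loadedR",Rr)):
    v,res=fit(k); print(n,v.round(3),res.round(1))
    ls=[];
    for nm,pts in {"emptyL":("lip",[(90,398),(235,388)]),"loadedR":("lip",[(567,322),(712,313)])}[n:n] if 0 else []: pass
    lips={"emptyL":[(92,398),(234,390)],"loadedR":[(568,323),(710,316)]}[n]
    for uv in lips:
        P=onz(t,Z(*uv),47); c,sn=np.cos(v[2]),np.sin(v[2]); d=P[:2]-v[:2]
        print(" lip",P.round(1),"rack x,y",round(c*d[0]+sn*d[1],1),round(-sn*d[0]+c*d[1],1))
    sides={"emptyL":[(402,462),(478,358)],"loadedR":[(600,160),(653,82)]}[n]
    for uv in sides:
        P=onz(s,S(*uv),47); c,sn=np.cos(v[2]),np.sin(v[2]); d=P[:2]-v[:2]
        print(" lip side",P.round(1),"rack x,y",round(c*d[0]+sn*d[1],1),round(-sn*d[0]+c*d[1],1))
    for uv,p in {"emptyL":[((455,517),(-199,69,21)),((543,392),(-199,-69,21))],"loadedR":[((718,202),(-199,69,21)),((771,123),(-199,-69,21))]}[n]:
        print(" stop side",onz(s,S(*uv),21).round(1),rackpt(v[:2],v[2],p).round(1))
E
```

```text
emptyL [6.88468e+02 2.09728e+02 6.20000e-02] [-0.4  0.2  0.1 -0.5 -0.1  0.4  0.4 -0. ]
 lip [524.4 255.6  47. ] rack x,y -161.0 55.9
 lip [529.  137.2  47. ] rack x,y -163.6 -62.6
 lip side [528.5 252.3  47. ] rack x,y -157.1 52.4
 lip side [537.1 139.2  47. ] rack x,y -155.4 -61.0
 stop side [487.4 257.   21. ] [485.6 266.3  21. ]
 stop side [494.6 123.5  21. ] [494.1 128.5  21. ]
loadedR [ 6.78832e+02 -2.01341e+02  5.10000e-02] [-0.1  0.3  0.2  0.   0.5 -0.4 -0.6  0.1]
 lip [ 580.5 -142.8   47. ] rack x,y -95.2 63.5
 lip [ 584.4 -261.8   47. ] rack x,y -97.4 -55.5
 lip side [ 574.8 -127.3   47. ] rack x,y -100.2 79.3
 lip side [ 589.7 -262.9   47. ] rack x,y -92.1 -57.0
 stop side [ 478.8 -151.4   21. ] [ 476.6 -142.6   21. ]
 stop side [ 485.9 -287.    21. ] [ 483.6 -280.4   21. ]
```

```bash
cat > go.py <<'E'
import sys
from cell import r
from h import *
def need(p,yaw):
    s=r.read_state(); M=rot(s['eef_rot']); T=rot([np.pi,0,yaw])
    d=M.T@(np.array(p,float)-s['eef_pos']); w=R.from_matrix(M.T@T).as_rotvec()
    print("d/250",(d/250).round(4),"w",(w/(np.pi/2)).round(4),"t",s['time_s'])
if __name__=="__main__": need([float(a) for a in sys.argv[1:4]],float(sys.argv[4]))
E
python3 go.py 460 -200 230 0.055
```

```text
d/250 [ 1.614  -0.9064  0.0036] w [-1.200e-03 -1.000e-04  1.087e-01] t 0.15
```

```bash
python3 -m inch '0 0.8 -0.45 0 0 0 0.109;0 0.8 -0.45 0 0 0 0.109;0 0.8 -0.45 0 0 0 0.109;0 0.8 -0.45 0 0 0 0.109;0 0.8 -0.45 0 0 0 0.109;0 0.8 -0.45 0 0 0 0.109;0 0.8 -0.45 0 0 0 0.109;0 0.8 -0.45 0 0 0 0.109'; python3 go.py 460 -200 230 0.055
```

```text
time_s: 0.82
eef_pos: [287.9, -356.4, 231.1]
eef_rot: [3.142, 0.001, 0.058]
wrist_force: [0.9, 0.9, -0.3]
gripper_width: -0.001
d/250 [ 0.7233 -0.5847  0.004 ] w [0.     0.0003 0.0017] t 0.8167
```

```bash
python3 -m inch '0 0.72 -0.585 0 0 0 0;0 0.72 -0.585 0 0 0 0;0 0.72 -0.585 0 0 0 0;0 0.72 -0.585 0 0 0 0;0 0.72 -0.585 0 0 0 0;0 0.72 -0.585 0 0 0 0;0 0.72 -0.585 0 0 0 0;0 0.72 -0.585 0 0 0 0;0 0.72 -0.585 0 0 0 0'; python3 - <<'E'
from cell import r
import cv2,json
i=r.camera_info("wrist"); a=r.camera("wrist"); cv2.imwrite("pics/w1.png",a)
json.dump({k:(v.tolist() if hasattr(v,'tolist') else v) for k,v in i.items()},open("w1.json","w"))
print(i)
E
```

```text
time_s: 1.57
eef_pos: [458.3, -202.7, 231.0]
eef_rot: [3.141, 0.001, 0.053]
wrist_force: [-0.0, -1.0, -0.6]
gripper_width: -0.005
{'fx': 325.19226210127806, 'fy': 325.19226210127806, 'cx': 279.1880671387189, 'cy': 210.5830736826626, 'position': array([ 538.64396144, -197.22304503,  374.1166158 ]), 'rotation': array([-3.18066095e-01, -5.66929760e-04, -1.51770830e+00])}
```

View pics/w1.png

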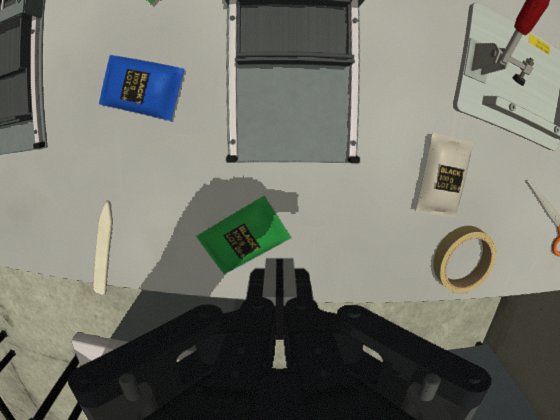

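```bash
python3 - <<'E'
import cv2
a=cv2.imread("pics/w1.png")
c=a[0:170,215:375]; cv2.imwrite("pics/w1z.png",cv2.convertScaleAbs(cv2.resize(c,None,fx=3.5,fy=3.5,interpolation=cv2.INTER_CUBIC),alpha=1.5,beta=10))
E
```

```text
(no output)
```

View pics/w1z.png

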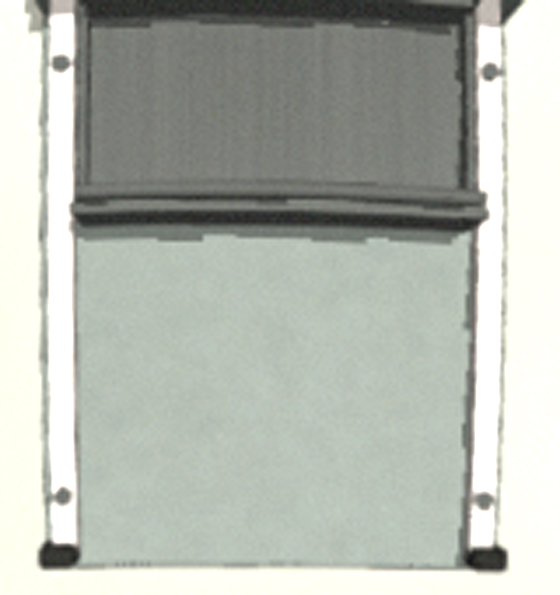

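```bash
python3 - <<'E'
import json
from h import *
i=json.load(open("w1.json")); i['fish']=1
Z=lambda x,y:(215+(x+.5)/3.5-.5,(y+.5)/3.5-.5)
for n,uv,z in [("stopL",(59,556),21),("stopR",(487,558),21),("lip rear L",(77,184),47),("lip rear R",(486,193),47),("lip front L",(77,205),47),("lip front R",(486,208),47),("cover L",(36,5),48),("cover R",(520,5),48)]:
    print(n,onz(i,Z(*uv),z).round(1))
E
```

```text
stopL [ 480.1 -147.9   21. ]
stopR [ 487.3 -283.4   21. ]
lip rear L [ 593.  -152.5   47. ]
lip rear R [ 598.4 -268.5   47. ]
lip front L [ 586.8 -152.8   47. ]
lip front R [ 593.9 -268.7   47. ]
cover L [ 648.  -137.5   48. ]
cover R [ 658.3 -276.    48. ]
```

```bash
python3 go.py 622 -208 110 0.053
```

```text
d/250 [0.6541 0.0548 0.4836] w [ 0.0002  0.0006 -0.0004] t 1.6167
```

```bash
python3 -m inch '0 0.16 0.015 0.1 0 0 0;0 0.32 0.03 0.2 0 0 0;0 0.48 0.04 0.34 0 0 0;0 0.655 0.055 0.484 0 0 0;0 0.655 0.055 0.484 0 0 0;0 0.655 0.055 0.484 0 0 0;0 0.655 0.055 0.484 0 0 0;0 0.655 0.055 0.484 0 0 0'; python3 - <<'E'
from cell import r
import cv2,json
i=r.camera_info("wrist"); a=r.camera("wrist"); cv2.imwrite("pics/w2.png",a)
json.dump({k:(v.tolist() if hasattr(v,'tolist') else v) for k,v in i.items()},open("w2.json","w"))
E
python3 go.py 622 -208 22 0.053
```

```text
time_s: 2.28
eef_pos: [622.2, -207.7, 110.5]
eef_rot: [-3.142, 0.001, 0.052]
wrist_force: [0.1, 0.6, 0.5]
gripper_width: 0.003
d/250 [-0.0041 -0.      0.3616] w [ 0.0009 -0.0012 -0.0003] t 2.3333
```

View pics/w2.png

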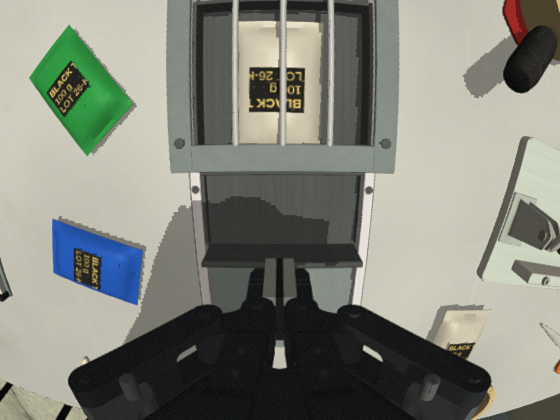

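```bash
python3 - <<'E'
import json
from h import *
i=json.load(open("w2.json")); i['fish']=1
for n,uv,z in [("lipL rear",(203,244),47),("lipR rear",(361,244),47),("lip L front?",(203,266),47),("coverfrontL",(168,172),48),("coverfrontR",(396,172),48),("tip",(280,262),108)]:
    print(n,onz(i,uv,z).round(1))
for P in [(597,-208,47),(588,-208,47),(622,-208,110)]: print(P,proj(i,P))
E
python3 - <<'E'
import cv2
a=cv2.imread("pics/w2.png")
c=a[160:310,180:390]; cv2.imwrite("pics/w2z.png",cv2.convertScaleAbs(cv2.resize(c,None,fx=3.5,fy=3.5,interpolation=cv2.INTER_CUBIC),alpha=2,beta=20))
E
```

```text
lipL rear [ 606.9 -153.4   47. ]
lipR rear [ 612.7 -265.3   47. ]
lip L front? [ 589.1 -152.6   47. ]
coverfrontL [ 658.2 -130.2   48. ]
coverfrontR [ 666.3 -282.9   48. ]
tip [ 627.5 -206.7  108. ]
(597, -208, 47) [279.27421455 260.90121538]
(588, -208, 47) [278.61969407 271.91382633]
(622, -208, 110) [281.94370429 273.62968619]
```

View pics/w2z.png

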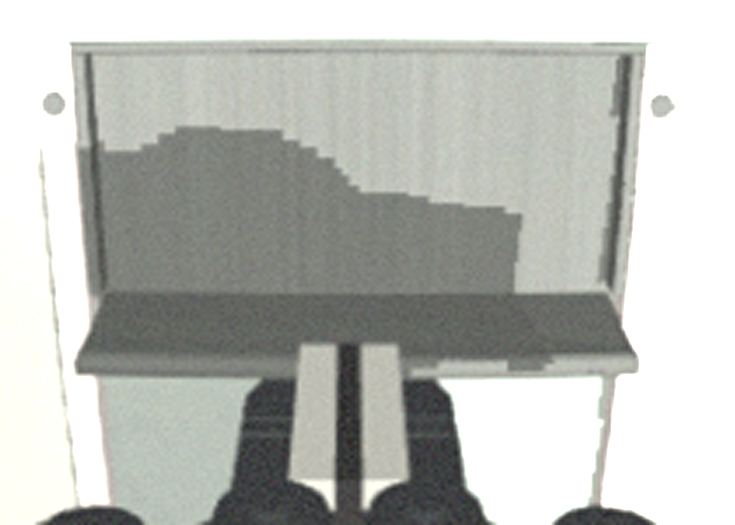

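```bash
python3 -m inch '0 0 0 0.1 0 0 0;0 0 0 0.2 0 0 0;0 0 0 0.28 0 0 0;0 0 0 0.33 0 0 0;0 0 0 0.352 0 0 0;0 0 0 0.352 0 0 0'; python3 go.py 500 -214.5 22 0.053
```

```text
time_s: 2.83
eef_pos: [622.5, -206.5, 22.9]
eef_rot: [3.141, -0.0, 0.054]
wrist_force: [-0.6, -0.0, -0.1]
gripper_width: 0.001
d/250 [-0.4911  0.0055  0.0035] w [ 0.0001 -0.0001  0.0005] t 2.8333
```

```bash
python3 -m inch '0 -0.02 0 0 0 0 0;0 -0.04 0 0 0 0 0;0 -0.055 0 0 0 0 0;0 -0.065 0 0 0 0 0;0 -0.08 0 0 0 0 0;0 -0.1 0 0 0 0 0;0 -0.125 0 0 0 0 0;0 -0.15 0 0 0 0 0;0 -0.175 0 0 0 0 0;0 -0.2 0 0 0 0 0;0 -0.225 0 0 0 0 0;0 -0.25 0 0 0 0 0'; python3 -m inch '0 -0.025 0 0 0 0 0;0 -0.05 0 0 0 0 0;0 -0.07 0 0 0 0 0;0 -0.09 0 0 0 0 0;0 -0.105 0 0 0 0 0;0 -0.12 0 0 0 0 0;0 -0.13 0 0 0 0 0;0 -0.14 0 0 0 0 0'
```

```text
time_s: 3.83
eef_pos: [560.2, -209.7, 22.3]
eef_rot: [3.141, -0.0, 0.055]
wrist_force: [2.8, -0.4, 1.7]
gripper_width: -0.0
time_s: 4.5
eef_pos: [525.6, -211.4, 22.2]
eef_rot: [-3.141, 0.0, 0.055]
wrist_force: [2.4, -0.2, 0.7]
gripper_width: 0.005
```

```bash
python3 -m inch '0 -0.012 0 0 0 0 0;0 -0.024 0 0 0 0 0;0 -0.032 0 0 0 0 0;0 -0.04 0 0 0 0 0;0 -0.04 0 0 0 0 0'
```

```text
time_s: 4.92
eef_pos: [515.2, -212.0, 22.1]
eef_rot: [-3.141, 0.001, 0.054]
wrist_force: [1.3, -0.2, -0.2]
gripper_width: -0.002
```

```bash
python3 -m inch '0 -0.01 0 0 0 0 0;0 -0.02 0 0 0 0 0;0 -0.02 0 0 0 0 0'
```

```text
time_s: 5.17
eef_pos: [510.2, -212.2, 22.0]
eef_rot: [-3.141, 0.001, 0.054]
wrist_force: [1.0, -0.1, 1.7]
gripper_width: -0.003
```

```bash
python3 -m inch '0 -0.01 0 0 0 0 0;0 -0.02 0 0 0 0 0;0 -0.02 0 0 0 0 0'
```

```text
time_s: 5.42
eef_pos: [505.2, -212.5, 22.1]
eef_rot: [-3.141, 0.001, 0.054]
wrist_force: [2.2, 0.9, -0.3]
gripper_width: -0.001
```

```bash
python3 - <<'E'
from cell import r
import cv2,json
cv2.imwrite("pics/w3.png",r.camera("wrist"))
cv2.imwrite("pics/t3.png",cv2.resize(r.camera("top")[140:260,195:385],None,fx=4.2,fy=4.2,interpolation=cv2.INTER_CUBIC))
E
```

```text
(no output)
```

View pics/w3.png

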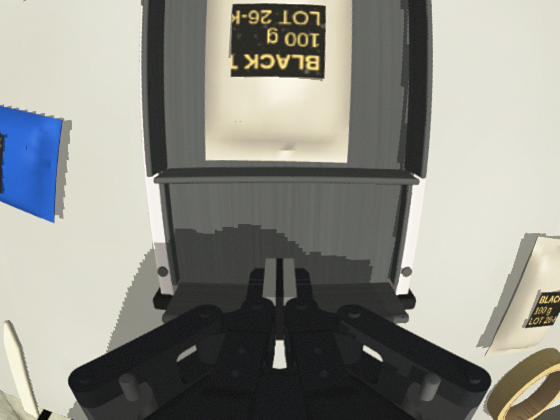

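Stops at (162,300) and (405,300) are nearly met by the tray's lip; the pouch lies in its bay. Creeping further until the force rises.

```bash
python3 -m inch '0 -0.008 0 0 0 0 0;0 -0.016 0 0 0 0 0;0 -0.016 0 0 0 0 0'; python3 -m inch '0 -0.008 0 0 0 0 0;0 -0.008 0 0 0 0 0'
```

```text
time_s: 5.77
eef_pos: [501.8, -212.7, 22.1]
eef_rot: [-3.141, -0.0, 0.055]
wrist_force: [2.8, 0.1, -2.1]
gripper_width: -0.002
time_s: 5.93
eef_pos: [501.7, -212.7, 22.2]
eef_rot: [-3.141, -0.004, 0.055]
wrist_force: [6.3, 1.0, -4.4]
gripper_width: 0.001
```

```bash
python3 -m inch '0 -0.008 0 0 0 0 0;0 -0.012 0 0 0 0 0;0 -0.012 0 0 0 0 0'
```

```text
time_s: 6.18
eef_pos: [501.6, -212.7, 22.4]
eef_rot: [-3.141, -0.01, 0.056]
wrist_force: [11.8, 1.4, -8.3]
gripper_width: 0.003
```

```bash
python3 -m inch '0 0.03 0 0 0 0 0;0 0.06 0 0 0 0 0;0 0.07 0 0 0 0 0;0 0.07 0 -0.1 0 0 0;0 0.07 0 -0.22 0 0 0;0 0.07 0 -0.36 0 0 0;0 0.07 0 -0.48 0 0 0;0 0.07 0 -0.48 0 0 0'; python3 go.py 470 190 140 0.06
```

```text
time_s: 6.85
eef_pos: [517.8, -214.4, 150.5]
eef_rot: [3.134, -0.01, 0.054]
wrist_force: [1.4, -0.6, 1.3]
gripper_width: -0.001
d/250 [-0.1032 -1.6259  0.029 ] w [ 0.0047 -0.0062 -0.0035] t 6.85
```

```bash
python3 -m inch '0 -0.05 -0.8 0.01 0 0 0;0 -0.05 -0.8 0.01 0 0 0;0 -0.05 -0.8 0.01 0 0 0;0 -0.05 -0.8 0.01 0 0 0;0 -0.05 -0.8 0.01 0 0 0;0 -0.05 -0.8 0.01 0 0 0;0 -0.05 -0.8 0.01 0 0 0;0 -0.05 -0.8 0.01 0 0 0'; python3 go.py 470 190 140 0.06
```

```text
time_s: 7.52
eef_pos: [491.0, -13.5, 139.8]
eef_rot: [3.141, 0.0, 0.055]
wrist_force: [-0.1, -1.3, 0.3]
gripper_width: -0.005
d/250 [-0.0389 -0.8172 -0.0018] w [ 0.0007  0.0003 -0.0031] t 7.5167
```

```bash
python3 -m inch '0 -0.04 -0.815 0 0 0 0;0 -0.04 -0.815 0 0 0 0;0 -0.04 -0.815 0 0 0 0;0 -0.04 -0.815 0 0 0 0;0 -0.04 -0.815 0 0 0 0;0 -0.04 -0.815 0 0 0 0;0 -0.04 -0.815 0 0 0 0;0 -0.04 -0.815 0 0 0 0;0 -0.04 -0.815 0 0 0 0';python3 - <<'E'
from cell import r
import cv2,json
i=r.camera_info("wrist"); a=r.camera("wrist"); cv2.imwrite("pics/w4.png",a)
cv2.imwrite("pics/t4.png",cv2.resize(r.camera("top")[140:260,195:385],None,fx=4.2,fy=4.2,interpolation=cv2.INTER_CUBIC))
json.dump({k:(v.tolist() if hasattr(v,'tolist') else v) for k,v in i.items()},open("w4.json","w"))
E
```

```text
time_s: 8.27
eef_pos: [476.8, 129.8, 139.8]
eef_rot: [-3.108, 0.001, 0.109]
wrist_force: [-0.6, -0.1, 0.0]
gripper_width: -0.003
```

View pics/w4.png

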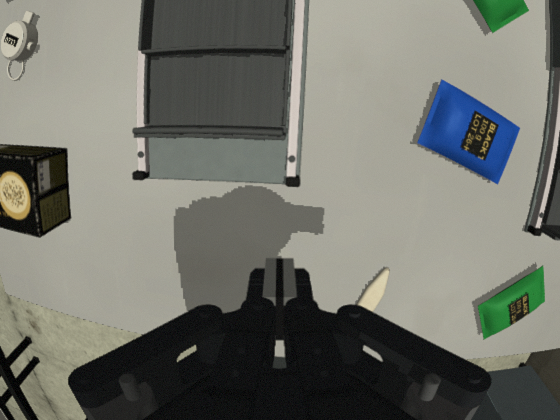

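View pics/t4.png

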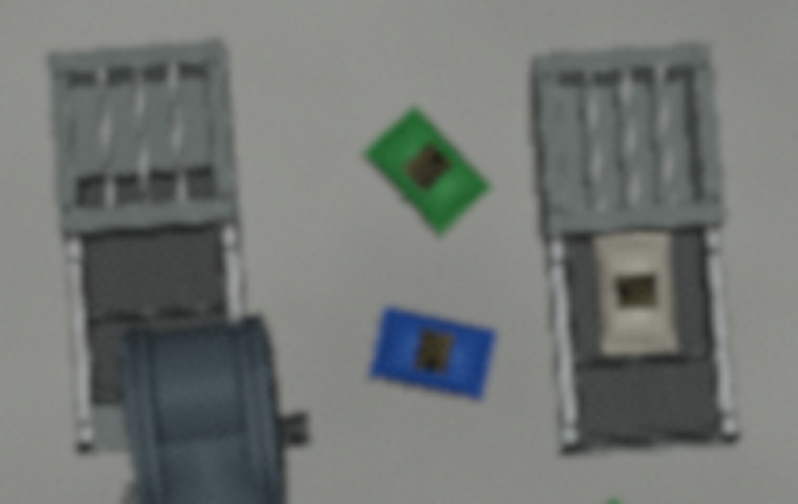

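```bash
python3 - <<'E'
from cell import r
from h import *
import json
s=r.read_state(); print(s['joint_pos'].round(3),s['joint_velocities'].round(3),s['eef_pos'],s['eef_rot'])
i=json.load(open("w4.json")); i['fish']=1
for n,uv,z in [("stopL",(141,176),21),("stopR",(292,181),21),("lip rear L",(136,127),47),("lip rear R",(288,127),47),("lip front L",(136,132),47),("lip front R",(288,133),47)]:
    print(n,onz(i,uv,z).round(1))
E
python3 go.py 480 195 140 0.06
```

```text
[ 0.109 -0.036 -0.168  1.441  0.034  3.141] [ 0.004 -0.001  0.001  0.003  0.003  0.001] [476.64576931 130.14819022 139.79601511] [-3.10738958e+00  1.02033486e-03  1.09660381e-01]
stopL [488.1 259.7  21. ]
stopR [497.5 126.6  21. ]
lip rear L [534.  252.6  47. ]
lip rear R [542.9 134.9  47. ]
lip front L [530.  252.5  47. ]
lip front R [538.5 134.4  47. ]
d/250 [ 0.0417 -0.2563  0.0079] w [-0.0218  0.0012  0.0316] t 8.3667
```

```bash
python3 -m inch '0 0 0 0 0 0 -0.08;0 0 0 0 0 0 -0.16;0 0 0 0 0 0 -0.24;0 0 0 0 0 0 -0.32;0 0 -0.05 0 0 0 -0.4;0 0 -0.1 0 0 0 -0.48;0 0.01 -0.15 0 0 0 -0.56;0 0.02 -0.2 0 0 0 -0.64;0 0.03 -0.25 0 0 0 -0.72;0 0.03 -0.25 0 0 0 -0.8;0 0.03 -0.25 0 0 0 -0.88;0 0.03 -0.25 0 0 0 -0.96'; python3 go.py 485 192 140 3.2
```

```text
time_s: 9.37
eef_pos: [477.1, 193.7, 142.0]
eef_rot: [-3.138, -0.034, 1.617]
wrist_force: [0.0, 0.1, -0.6]
gripper_width: 0.001
d/250 [-0.0086  0.0314  0.0074] w [ 0.0156 -0.0186 -1.0075] t 9.3667
```

```bash
python3 -m inch '0 0 0 0 0.001 -0.001 -0.08;0 0 0 0 0.002 -0.003 -0.16;0 0 0 0 0.003 -0.004 -0.24;0 0 0 0 0.005 -0.006 -0.32;0 0 0 0 0.006 -0.007 -0.4;0 0 0 0 0.007 -0.009 -0.48;0 0 0 0 0.008 -0.01 -0.56;0 0 0 0 0.01 -0.012 -0.64;0 0 0 0 0.011 -0.013 -0.72;0 -0.009 0.031 0 0.012 -0.015 -0.8;0 -0.009 0.031 0 0.014 -0.016 -0.88;0 -0.009 0.031 0 0.015 -0.018 -0.96'; python3 go.py 487 192 90 3.207
```

```text
time_s: 10.37
eef_pos: [485.2, 191.3, 141.8]
eef_rot: [3.141, -0.001, 3.116]
wrist_force: [0.7, 0.2, 0.5]
gripper_width: -0.004
d/250 [-0.0073  0.0026  0.2073] w [ 0.0005 -0.0009 -0.058 ] t 10.3667
```

```bash
python3 -m inch '0 -0.007 0.002 0.1 0 0 -0.058;0 -0.007 0.002 0.2 0 0 -0.058;0 -0.007 0.002 0.3 0 0 -0.058;0 -0.007 0.002 0.4 0 0 -0.058;0 -0.007 0.002 0.45 0 0 -0.058;0 -0.007 0.002 0.465 0 0 -0.058;0 -0.007 0.002 0.465 0 0 -0.058'; python3 - <<'E'
from cell import r
import cv2
cv2.imwrite("pics/s5.png",cv2.resize(r.camera("side")[155:300,130:335],None,fx=3.9,fy=3.9,interpolation=cv2.INTER_CUBIC))
E
```

```text
time_s: 10.95
eef_pos: [485.1, 191.9, 24.1]
eef_rot: [3.141, -0.005, -3.082]
wrist_force: [-0.1, -0.7, 0.0]
gripper_width: -0.003
```

View pics/s5.png

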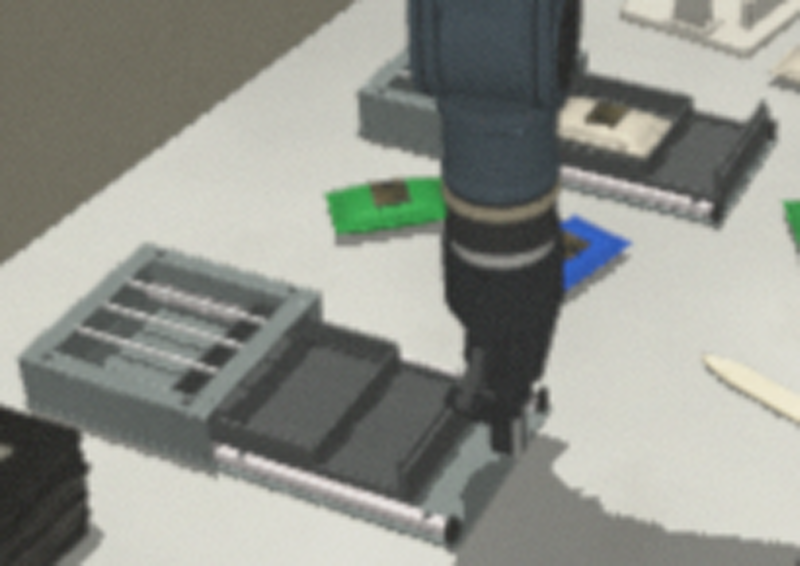

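```bash
python3 -m inch '0 -0.03 0 0 0 0 0;0 -0.06 0 0 0 0 0;0 -0.09 0 0 0 0 0;0 -0.11 0 0 0 0 0;0 -0.13 0 0 0 0 0;0 -0.15 0 0 0 0 0;0 -0.17 0 0 0 0 0;0 -0.19 0 0 0 0 0;0 -0.21 0 0 0 0 0;0 -0.23 0 0 0 0 0;0 -0.25 0 0 0 0 0;0 -0.27 0 0 0 0 0';python3 -m inch '0 -0.02 0 0 0 0 0;0 -0.04 0 0 0 0 0;0 -0.06 0 0 0 0 0;0 -0.08 0 0 0 0 0;0 -0.1 0 0 0 0 0;0 -0.11 0 0 0 0 0;0 -0.11 0 0 0 0 0'
```

```text
time_s: 12.0
eef_pos: [554.0, 196.9, 25.4]
eef_rot: [3.14, -0.002, -3.081]
wrist_force: [-2.5, -0.3, 1.0]
gripper_width: 0.001
time_s: 12.58
eef_pos: [582.3, 198.2, 25.4]
eef_rot: [3.141, -0.0, -3.081]
wrist_force: [0.3, -0.2, -0.3]
gripper_width: -0.0
```

```bash
python3 -m inch '0 -0.012 0 0 0 0 0;0 -0.024 0 0 0 0 0;0 -0.024 0 0 0 0 0'; python3 -m inch '0 -0.008 0 0 0 0 0;0 -0.008 0 0 0 0 0'
```

```text
time_s: 12.83
eef_pos: [587.7, 198.5, 25.3]
eef_rot: [3.141, -0.001, -3.081]
wrist_force: [-0.3, -0.2, 0.0]
gripper_width: 0.001
time_s: 13.0
eef_pos: [589.4, 198.6, 25.4]
eef_rot: [3.141, -0.001, -3.081]
wrist_force: [-0.5, -0.7, -0.3]
gripper_width: -0.003
```

```bash
python3 -m inch '0 -0.008 0 0 0 0 0;0 -0.008 0 0 0 0 0'; python3 -m inch '0 -0.008 0 0 0 0 0;0 -0.008 0 0 0 0 0'
```

```text
time_s: 13.17
eef_pos: [590.7, 198.7, 25.3]
eef_rot: [3.141, -0.003, -3.081]
wrist_force: [-3.1, -1.1, 1.0]
gripper_width: 0.002
time_s: 13.33
eef_pos: [590.7, 198.7, 25.3]
eef_rot: [3.141, -0.007, -3.081]
wrist_force: [-6.6, -1.9, 3.4]
gripper_width: -0.001
```

Position has stopped while the force rises; one more nudge to confirm, then withdraw.

```bash
python3 -m inch '0 -0.008 0 0 0 0 0;0 -0.012 0 0 0 0 0;0 -0.012 0 0 0 0 0'; python3 -m inch '0 0.05 0 0 0 0 0;0 0.1 0 0 0 0 0;0 0.15 0 0 0 0 0;0 0.15 0 -0.1 0 0 0;0 0.15 0 -0.25 0 0 0;0 0.15 0 -0.4 0 0 0;0 0.25 0 -0.5 0 0 0;0 0.4 0 -0.6 0 0 0;0 0.55 0 -0.6 0 0 0;0 0.7 0 -0.6 0 0 0;0 0.7 0 -0.6 0 0 0;0 0.7 0 -0.6 0 0 0'; python3 - <<'E'
from cell import r
import cv2
cv2.imwrite("pics/t6.png",cv2.resize(r.camera("top")[100:310,130:530],None,fx=2,fy=2,interpolation=cv2.INTER_CUBIC))
cv2.imwrite("pics/s6.png",r.camera("side"))
E
```

```text
time_s: 13.58
eef_pos: [590.7, 198.7, 25.3]
eef_rot: [3.141, -0.013, -3.08]
wrist_force: [-13.2, -3.0, 8.6]
gripper_width: -0.001
time_s: 14.58
eef_pos: [420.7, 188.7, 176.0]
eef_rot: [3.14, 0.001, -3.08]
wrist_force: [1.3, 0.4, -0.6]
gripper_width: 0.001
```

View pics/t6.png

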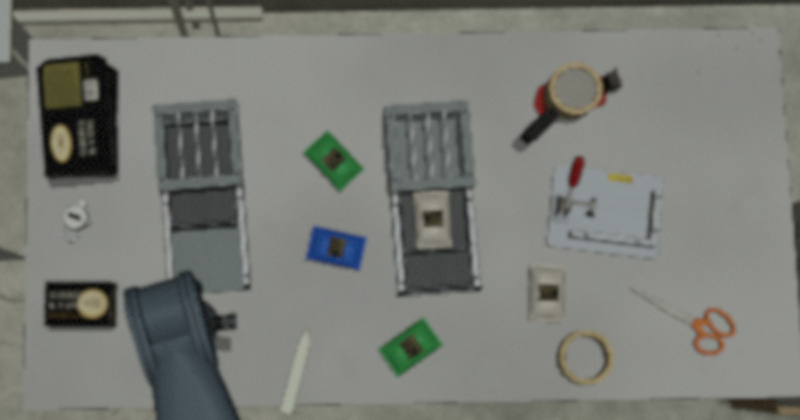

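View pics/s6.png

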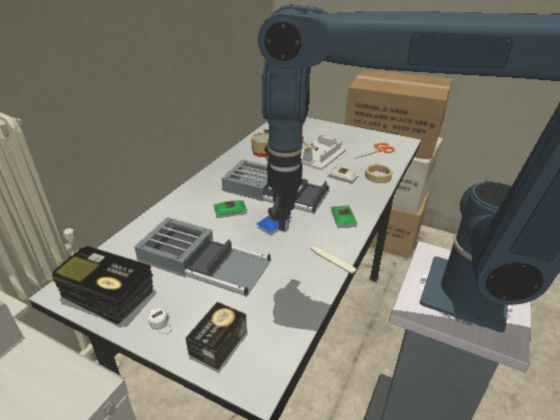

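```bash
python3 - <<'E'
from cell import r
import cv2,numpy as np
a=cv2.imread("pics/side0.png");b=cv2.imread("pics/s6.png")
for n,(y0,y1,x0,x1) in dict(carton=(300,365,185,250),counter=(305,335,145,175),pouch=(165,185,325,360)).items():
    p,_=cv2.phaseCorrelate(*[np.float32(cv2.cvtColor(k[y0:y1,x0:x1],6)) for k in(a,b)]); print(n,np.round(p,2))
print(r.finish_job())
E
```

```text
carton [-0.02 -0.04]
counter [0.05 0.01]
pouch [ 0.44 -0.19]
the job is handed in; nothing more can be done
None
```

I changed over both trays and handed the job in at about 14.7 s of the 51 s allowed. The report gives no verdict.

- **Loaded tray:** I hooked it with the shut fingertips behind the lip and drew it out until it met its front stop. The tool stood still at x ≈ 501.7 mm while the force rose to about 12 N.
- **Empty tray:** I pushed it in from the front of the lip until it was home. The tool stood still at x ≈ 590.7 mm while the force rose to about 13 N.
- **Last pictures:** They show the empty tray in, the loaded tray at its stops, and the pouch lying in its load bay about 125 mm behind the lip. The arm is clear of everything.
- **Bystanders:** The side pictures from before and after show no shift of the carton or counter (under 0.1 px). The table pouch shifted about 0.5 px; I take that as image noise, as nothing went near it.

**Checks that disagreed:**
- **Pouch direction:** The pouch lies with its long side along the tray, not across it as described. It still fits its bay.
- **Lip position:** The top camera put the loaded lip about 10 mm nearer the robot than the wrist camera did. I used the wrist value and felt for the stops by force.
- **Empty tray travel:** The camera estimate was about 69 mm, just under the stated 70 mm minimum, so I relied on the hard stop.
- **Joint limit:** Joint 6 reached its range limit on the way to the empty rack. I turned the tool half round before pushing.

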